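Clamp a glued bamboo foot block

TASK

Set the glued bamboo block flat on the clamp's plank, lengthways in line with the rod and against or just short of the end stop, let go of it, then pump the two-lever grip (squeeze, let it spring open, squeeze again) until the pad presses the block against the stop. Make the last squeeze gentle, only until the raised ring on the pad's stem meets the crosshead with the spring about half pressed, and never nearly bottom the spring, which would crush the joint. Finish while still squeezing and holding the levers at that pressure, and leave the container, jar, ladle and cutting board alone.

Things in the scene. Friction and masses are not known exactly. Their poses are not given: they have to be found in the camera images.
- clamp: Fixed ratchet clamp: plank 330 x 80 x 20 mm, black housing (x -145 to -55 mm, 50 wide, top at z 75) with two upright levers, toothed rod through it, steel end stop at the other end (face at x = +130, 70 wide, top at z 70). Origin: middle of the plank's underside, on the ledge. x: along the rod from levers to end stop, the way the rod advances; z up. Plank top z = 20.
- bed_mid (a point): Point on the plank's top under the middle of a block that lies fully against the end stop: clamp frame x = 100, y = 0, z = 20 mm. Axes as the clamp.
- grip_mid (a point): Midway between the two lever tops, 155 mm above the ledge (clamp frame x -100, y 0); axes as the clamp. Each lever ends there in a rubber cross-bar, 10 mm thick, 40 mm long along the clamp's y. Open, they measure 60 mm over their outer faces along the clamp's x (30 mm either side of this point), fully squeezed 20 mm. Squeeze from above with one finger outside each.
- lever_a: The lever farther from the end stop, 20 mm wide, 8 mm thick. Origin at its pivot, 65 mm above the ledge, clamp frame x = -112 mm.
- lever_b: The lever nearer the end stop, geared to the other so both always move alike (pushing either moves both). Origin at its pivot, 65 mm above the ledge, clamp frame x = -88 mm.
- squeeze (a joint): How far each cross-bar has moved inward (m): 0 open, 0.020 fully squeezed (width 60 mm less twice this). A spring of 3 to 4 N opens them. Once the pawl bites, the rod advances as far as each bar moves in. Teeth are 6 mm apart: up to 6 mm of a squeeze may be idle, and the bars must go back over 6 mm to take the next tooth. A full stroke advances the rod 14 to 20 mm, less 2 on opening.
- rod (a joint): Advance of the rod (m), 0 to 0.1; starts between 0 and 0.03. Friction of 3.5 N holds it between strokes, but there is no catch: when the levers are released under more pressure, it slides back and the pad's pressure is lost.
- plunger (a joint): How far the sprung pad is pressed in (m): 0 out, 0.011 the ring on the stem meets the crosshead (wanted), 0.020 bottomed. The spring gives 1.4 N at the start and 0.7 N more per mm.
- pad: The pad, an upright plate 40 mm wide, 36 tall, 6 thick. Origin: middle of the face that meets the block, 42.5 mm above the ledge; clamp frame x = rod advance minus pressed-in travel. Axes as the clamp. Behind it a 9 mm stem with a raised ring 18 mm across runs into the crosshead; 22 mm of stem shows when out.
- crosshead (a point): Middle of the front face of the crosshead, the 36 x 32 mm steel block on the rod's front end that the pad's stem slides into; clamp frame x = -28 mm plus the rod's advance.
- block: The bamboo block, 60 (x) x 40 (y) x 45 (z) mm, about 0.12 kg, with a dark glue line across its middle; loose on the ledge between robot and clamp. Origin at the centre of its underside. Its 60 mm length goes along the rod, either way round.
- container: Beige plastic kimchi container with side latches, 160 x 230 x 118 mm, 2.5 kg; leave alone. Origin at the centre of its underside.
- jar: Brown glazed jar, 140 mm across, 160 mm tall; leave alone. Origin at the centre of its underside.
- ladle: Steel ladle, bowl 84 mm across and 30 mm tall, handle 250 mm along its y axis, lying on the ledge; leave alone. Origin under the middle of the bowl.
- board: White plastic cutting board 160 x 240 x 10 mm lying on the ledge; leave alone. Origin at the centre of its underside.
There are look-alikes about, which are no part of the job. What is meant by the block is not turquoise or yellow, and is the smaller of those in its own colour.

How it is judged:
By the outcome, as a careful person would: the job done as asked, in the order asked, and still so for the second after the job is handed in, while the arm keeps its last pose, push and grip.
It also fails if it takes over 64 s, if anything falls off the work surface, if the arm or the gripper's body presses on something with over 40 N, if the wrist force passes 120 N, or if a joint passes its speed limit or range.

ROBOT

A 6-joint arm with a two-finger parallel gripper is mounted at the origin on the work surface. World frame = base frame: x ahead of the robot, y to its left, z up, the work surface at z = 0. Lengths are in m, angles in rad, forces in N, time in s.
With the tool pointing down it reaches from about 0.35 to 0.875 m from the base axis. Payload 4.2 kg.
Tool frame: the origin (TCP) lies on the centre line of the jaws, within the pads' length; the fingertips stand 19 mm ahead of it and the grasp point (between the pads) is the TCP; z points along the fingers, y is the line along which they close (so a half turn about z gives the same grasp; the last joint's range is limited). The gripper opens to 85 mm and grips with 20 to 120 N. Pads are 22 mm wide; open, the fingers measure 114 mm over their backs; the gripper's body (76 mm by 85 mm) begins 54 mm behind the grasp point. The pads swing forward as they close: fully open they stand 13 mm farther back than shut.
Start: joints at [1.502, 0.385, 0.008, 0, -1.194, -0.259], TCP at [0.201, 0.592, 0.25] pointing down, gripper open.
Joint ranges: [-3.14, 3.14], [-1.21, 2.06], [-1.07, 1.41], [-3.16, 2.05], [-2.99, -0.16], [-3.1, 3.1]. Speed limits (rad/s): [2.79, 2.79, 3.14, 3.14, 3.14, 3.14].

INTERFACE

Orientations are given as a unit quaternion [x, y, z, w].
In Python, from station import manip gives the robot as it stands.
- The arm moves only by the tool send_rows, never from a script. Its argument "commands" is a list of rows, each a list of 7 numbers: the finger opening in mm, from 0 to 85.4, then the shift along the tool's x, y, z in mm, then the turn, a rotation vector about the tool's x, y, z in degrees. In form: [[gripper, tx, ty, tz, wx, wy, wz], ...]. A call has 1 to 20 rows; each row is the pose to reach, as a shift and turn from the pose commanded when the call began, along the tool's axes at that moment; what a row does not reach only later rows make up. A row lasts 1/10 s, in which the tool goes at most 50 mm and 8.59 degrees, less where a joint would pass 70% of its speed; a pose out of reach is approached as far as the arm can. A call with a gripper value outside its range is refused whole. The fingers move at their own pace and stop on an object; "grip_force" is the grip in N (left out, the last holds). Time passes only in rows, so rows that repeat a pose let the fingers close. It gives the time, the measured TCP pose, the force, the opening and the grip force at its end, in the units of the state.
- manip.get_state(): the state, without advancing time (a new reading comes with each control period).
- manip.grab_frame(name): name is "scene" or "top" or "wrist"; returns the picture (420x560x3 uint8, red, green, blue); there is no depth.
- manip.get_calibration(name): a dict with "camera_matrix" (3x3 intrinsics, pixels), "k1" (the pictures are not rectified: a ray, as slopes to the right and down, at radius r is drawn at 1 + k1 r^2 times it, then the intrinsics apply), "rvec" (rotation vector, rad) and "tvec" (3), from world to camera coordinates, as OpenCV has them; the wrist camera has in their place "T_tool_cam" (4x4, takes a point from camera to tool coordinates, whose origin is the TCP and whose axes are the flange's). Camera axes: x right, y down, z forward; pixel columns grow to the right and rows downward; lengths in m; the calibration is good to about 2 mm. A picture is of the moment at which its call begins: read the wrist's pose just before it. get_calibration takes no time and is no camera call.
- manip.hand_in(): hands the job in; it is judged then, once.
Trained networks look in the newest picture that a camera, given by its name, has taken for a name from the list of things; names that differ only in an ending like _2 or _b are one class to them, and where a whole thing is asked for, a point or a joint stands for the part that bears it (a point fixed in the world has none). Each returns a list of dicts, best first, with "confidence" (0 to 1); they miss things now and then, are a little off and sometimes report something else, mostly with a low value. They report only what shows in the picture. A call takes as long as a camera call. They do not tell look-alikes from the thing itself.
- manip.boxes_of(camera, name): "xy" ([column, row] in pixels, amid what is visible of it).
- manip.spot_point(camera, name): "xy" ([column, row] in pixels: a listed point, or the origin of a listed thing).
The state is a dict: "time_s": time; "qpos": joint angles; "qvel": joint speeds; "joint_efforts": joint torques, N m; "tcp_pos": TCP position; "eef_rot": TCP orientation; "wrist_force": force on the tool from outside, world axes, zero at the start; "moment": the same for the moment, N m; "grip_width": finger opening in m; "grip_force": force on a finger pad.
Only numpy, scipy, OpenCV 4.12 (cv2) and the standard library are available. Lean on these libraries where they do the work, as an engineer would, in place of code of your own. Each camera call takes 0.05 s, during which the arm holds its last target. There are 200 camera calls.

## Working session

There is one attempt and no reset: what is moved stays moved. The work goes in short steps, Python scripts to look and compute and a tool call to move; the robot and the scene stay as the last step left them, time stands still between calls to the robot, and variables do not carry over. Pictures are saved under pics/ and viewed, at most 14 in all, crops included, and the job is handed in when it is done.

Besides the shell and the picture viewer there is one more tool, called after "Emit:" in YAML: its name, and indented under it one key for each argument. send_rows: Moves the arm, as the interface text tells. Its arguments: {"type":"object","properties":{"commands":{"type":"array"},"grip_force":{"type":"number"}},"required":["commands"]}

```bash
mkdir -p pics; cat > h.py <<'E'
import numpy as np, cv2
from scipy.spatial.transform import Rotation as R
from station import manip
def cam(name, st=None):
    c=manip.get_calibration(name); K=np.array(c["camera_matrix"]); k1=c["k1"]
    if "rvec" in c:
        Rm=R.from_rotvec(np.ravel(c["rvec"])).as_matrix(); t=np.ravel(c["tvec"])
    else:
        st=st or manip.get_state(); T=np.eye(4); T[:3,:3]=R.from_quat(st["eef_rot"]).as_matrix(); T[:3,3]=st["tcp_pos"]
        M=np.linalg.inv(T@np.array(c["T_tool_cam"])); Rm=M[:3,:3]; t=M[:3,3]
    return K,k1,Rm,t
def proj(C,P):
    K,k1,Rm,t=C; p=np.atleast_2d(P)@Rm.T+t; s=p[:,:2]/p[:,2:]; s=s*(1+k1*(s**2).sum(1,keepdims=True))
    return s@K[:2,:2].T+K[:2,2]
def atz(C,uv,z):
    K,k1,Rm,t=C
    s=cv2.undistortPoints(np.array([[uv]],float),K,np.array([k1,0,0,0.]))[0,0]
    d=Rm.T@np.r_[s,1]; o=-Rm.T@t
    return o+d*(z-o[2])/d[2]
def save(im,name): cv2.imwrite("pics/"+name,cv2.cvtColor(im,cv2.COLOR_RGB2BGR))
E
python3 - <<'E'
from h import *
np.set_printoptions(precision=4,suppress=True)
s=manip.grab_frame("scene"); t=manip.grab_frame("top")
save(s,"scene0.png"); save(t,"top0.png")
st=manip.get_state(); print(st)
for c in ("scene","top"):
    C=cam(c); print(c,-C[2].T@C[3])
    for n,z in (("block",0),("clamp",0),("bed_mid",.02),("grip_mid",.155),("lever_a",.065),("lever_b",.065),("pad",.0425),("crosshead",.0425),("container",0),("jar",0),("ladle",0),("board",0)):
        for f in (manip.spot_point,):
            print(n,[(np.round(d["xy"]).tolist(),round(d["confidence"],2),np.round(atz(C,d["xy"],z),3).tolist()[:2]) for d in f(c,n)[:4]])
E
```

```text
{'time_s': 0.1, 'qpos': array([ 1.5016,  0.3855,  0.0068, -0.0004, -1.194 , -0.2586]), 'qvel': array([ 0.0011, -0.0023,  0.0045,  0.0036,  0.0013,  0.0007]), 'joint_efforts': array([ -0.0006, -39.3325,  18.8927,   4.198 ,  -0.0026,   0.    ]), 'tcp_pos': array([0.2011, 0.5913, 0.2493]), 'eef_rot': array([ 0.9866, -0.1632, -0.0001,  0.001 ]), 'wrist_force': array([ 0.109 ,  0.6776, -0.5064]), 'moment': array([0.0001, 0.0076, 0.0021]), 'grip_force': 0.0, 'grip_width': 0.08489947399681924}
scene [ 1.2381 -0.2371  0.8889]
block [([338.0, 178.0], 0.94, [0.219, 0.258]), ([320.0, 234.0], 0.76, [0.442, 0.116]), ([319.0, 204.0], 0.68, [0.323, 0.155]), ([271.0, 227.0], 0.63, [0.383, -0.008])]
clamp [([312.0, 294.0], 0.77, [0.633, 0.029])]
bed_mid [([354.0, 288.0], 0.76, [0.655, 0.129])]
grip_mid [([271.0, 254.0], 0.93, [0.611, -0.069])]
lever_a [([274.0, 277.0], 0.57, [0.607, -0.061]), ([263.0, 277.0], 0.47, [0.601, -0.086])]
lever_b [([274.0, 277.0], 0.57, [0.607, -0.061]), ([263.0, 277.0], 0.47, [0.601, -0.086])]
pad [([313.0, 281.0], 0.58, [0.625, 0.032])]
crosshead [([300.0, 284.0], 0.78, 
[... 399 characters left out ...]
.118])]
clamp [([273.0, 155.0], 0.92, [0.622, 0.018])]
bed_mid [([239.0, 142.0], 0.71, [0.658, 0.124])]
grip_mid [([304.0, 150.0], 0.68, [0.6, -0.072])]
lever_a [([309.0, 159.0], 0.65, [0.593, -0.088]), ([302.0, 156.0], 0.41, [0.604, -0.069])]
lever_b [([309.0, 159.0], 0.65, [0.593, -0.088]), ([302.0, 156.0], 0.41, [0.604, -0.069])]
pad [([156.0, 160.0], 0.69, [0.602, 0.374]), ([270.0, 152.0], 0.52, [0.621, 0.029])]
crosshead [([279.0, 150.0], 0.57, [0.629, 0.0])]
container [([413.0, 158.0], 0.68, [0.609, -0.415])]
jar [([156.0, 163.0], 0.84, [0.601, 0.383])]
ladle [([194.0, 228.0], 0.71, [0.398, 0.264]), ([418.0, 238.0], 0.59, [0.359, -0.42])]
board [([418.0, 238.0], 0.86, [0.357, -0.421])]
```

```bash
python3 - <<'E'
import cv2
a=cv2.imread("pics/scene0.png")[140:350,200:460]; b=cv2.imread("pics/top0.png")[115:310,150:350]
cv2.imwrite("pics/sceneC.png",cv2.resize(a,None,fx=2.85,fy=2.85,interpolation=cv2.INTER_CUBIC))
cv2.imwrite("pics/topC.png",cv2.resize(b,None,fx=3,fy=3,interpolation=cv2.INTER_CUBIC))
E
```

```text
(no output)
```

View pics/sceneC.png

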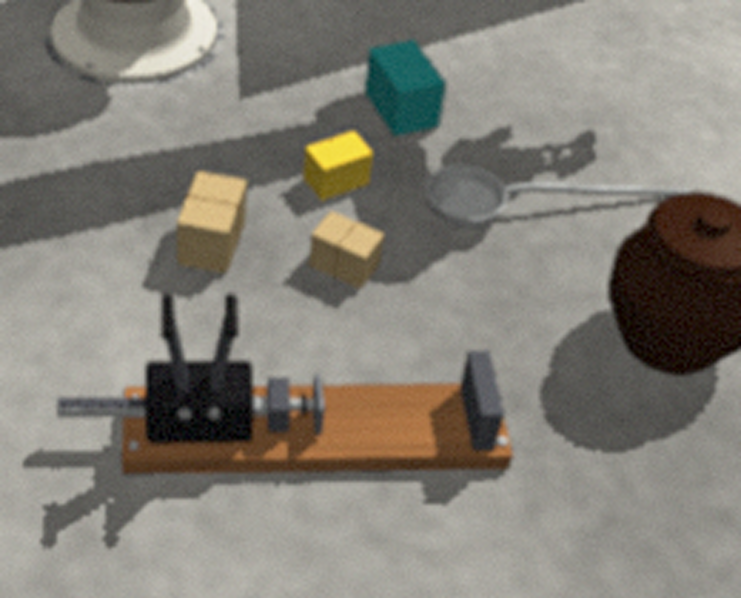

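View pics/topC.png

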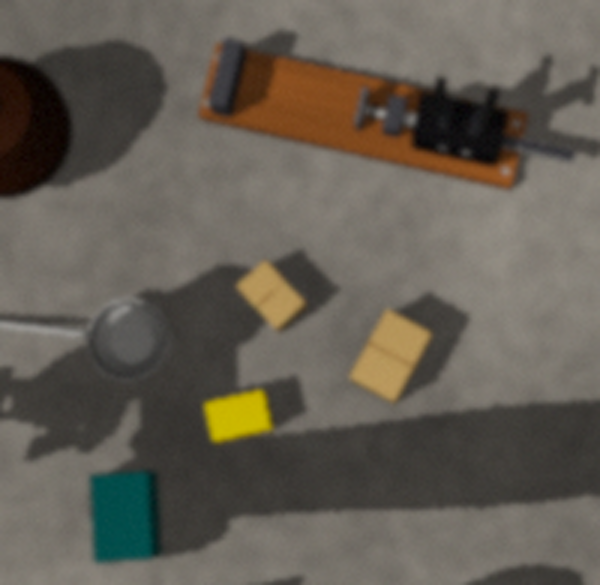

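The turquoise (338,178), yellow (319,204), large bamboo (271,227) and small bamboo (320,234) blocks all show in the scene picture. The small bamboo one is the target, since it is not turquoise or yellow and is the smaller of the two bamboo blocks; the enlarged crops confirm it. It sits at top-view pixel (241,213). The clamp runs with its levers on the right and its stop on the left in the top view.

```bash
cat >> h.py <<'E'
def move(pos,close_deg,st=None,tilt=None):
    "tool-frame shift mm & turn deg to a tool-down pose whose y (closing line) lies at close_deg"
    st=st or manip.get_state(); R0=R.from_quat(st["eef_rot"]); best=None
    for a in (close_deg,close_deg+180):
        y=np.array([np.cos(np.radians(a)),np.sin(np.radians(a)),0]); z=np.array([0,0,-1.]); x=np.cross(y,z)
        rv=(R0.inv()*R.from_matrix(np.c_[x,y,z])).as_rotvec(degrees=True)
        if best is None or np.linalg.norm(rv)<np.linalg.norm(best): best=rv
    return np.round(R0.inv().apply(np.array(pos)-st["tcp_pos"])*1000,1),np.round(best,1)
E
python3 - <<'E'
from h import *
np.set_printoptions(precision=4,suppress=True)
st=manip.get_state(); print(st["time_s"]); print(manip.get_calibration("wrist"))
t=cv2.cvtColor(cv2.imread("pics/top0.png"),cv2.COLOR_BGR2HSV); C=cam("top")
# bamboo: block's top face
m=cv2.inRange(t,(8,40,120),(28,200,255)); m[:195]=0;m[232:]=0;m[:,:222]=0;m[:,258:]=0
r=cv2.minAreaRect(cv2.findNonZero(m)); pts=np.array([atz(C,p,.045) for p in cv2.boxPoints(r)])[:,:2]
print("block",pts.mean(0),[ (np.linalg.norm(e),np.degrees(np.arctan2(e[1],e[0]))) for e in np.diff(pts,axis=0)])
m=cv2.inRange(t,(5,120,60),(20,255,255)); m[190:]=0; m[:,:200]=0;m[:,340:]=0
r=cv2.minAreaRect(cv2.findNonZero(m)); pts=np.array([atz(C,p,.02) for p in cv2.boxPoints(r)])[:,:2]
print("plank",pts.mean(0),[ (np.linalg.norm(e),np.degrees(np.arctan2(e[1],e[0]))) for e in np.diff(pts,axis=0)])
print(move([.42,.10,.30],136))
E
```

```text
1.3
{'camera_matrix': array([[310.459 ,   0.    , 279.1532],
       [  0.    , 310.459 , 206.2474],
       [  0.    ,   0.    ,   1.    ]]), 'k1': -0.0331460526264707, 'T_tool_cam': array([[-0.0003, -0.9655, -0.2604,  0.0658],
       [ 1.    , -0.0001, -0.0005, -0.0004],
       [ 0.0005, -0.2604,  0.9655, -0.1241],
       [ 0.    ,  0.    ,  0.    ,  1.    ]])}
block [0.438  0.1211] [(np.float64(0.04234769206115157), np.float64(-47.86763203536498)), (np.float64(0.0634196597157845), np.float64(-138.32448057773297)), (np.float64(0.0421862149507297), np.float64(131.97033626786754))]
plank [0.6241 0.0254] [(np.float64(0.08216598113653377), np.float64(-12.365809641623612)), (np.float64(0.3300820546065604), np.float64(-103.86377908892004)), (np.float64(0.0815482506353352), np.float64(166.21219784156244))]
(array([365.4, 395.1, -49.7]), array([ -0. ,  -0. , -64.8]))
```

Emit:
send_rows:
  commands:
    - [85,376,369,0,0,0,-61]
    - [85,376,369,0,0,0,-61]
    - [85,376,369,0,0,0,-61]
    - [85,376,369,0,0,0,-61]
    - [85,376,369,0,0,0,-61]
    - [85,376,369,0,0,0,-61]
    - [85,376,369,0,0,0,-61]
    - [85,376,369,0,0,0,-61]
    - [85,376,369,0,0,0,-61]
    - [85,376,369,0,0,0,-61]
    - [85,376,369,0,0,0,-61]
    - [85,376,369,0,0,0,-61]
    - [85,376,369,0,0,0,-61]
    - [85,376,369,0,0,0,-61]

```text
time_s: 2.7
tcp_pos: [0.4382, 0.1218, 0.2504]
eef_rot: [0.933, 0.36, 0.0, -0.0]
wrist_force: [0.2, 0.0, -0.5]
grip_width: 0.0849
grip_force: 0.0
```

```bash
python3 - <<'E'
from h import *
np.set_printoptions(precision=4,suppress=True)
st=manip.get_state(); w=manip.grab_frame("wrist"); save(w,"w1.png"); C=cam("wrist",st); print(st["tcp_pos"],st["time_s"])
for n,z in (("block",0),("bed_mid",.02),("clamp",0),("grip_mid",.155)):
  print(n,[(np.round(d["xy"]).tolist(),round(d["confidence"],2),np.round(atz(C,d["xy"],z),4).tolist()[:2]) for d in manip.spot_point("wrist",n)[:3]])
t=cv2.cvtColor(w,cv2.COLOR_RGB2HSV); m=cv2.inRange(t,(8,40,120),(28,200,255))
for c in sorted(cv2.findContours(m,0,2)[0],key=cv2.contourArea)[-3:]:
  r=cv2.minAreaRect(c); pts=np.array([atz(C,p,.045) for p in cv2.boxPoints(r)])[:,:2]
  print("c",r,pts.mean(0),[ (round(np.linalg.norm(e),4),round(np.degrees(np.arctan2(e[1],e[0])),1)) for e in np.diff(pts,axis=0)])
E
```

```text
[0.4382 0.1218 0.2504] 2.7
block [([315.0, 273.0], 0.92, [0.3763, 0.0016]), ([86.0, 229.0], 0.87, [0.2223, 0.263]), ([284.0, 182.0], 0.86, [0.4398, 0.1152])]
bed_mid [([415.0, 34.0], 0.8, [0.6497, 0.1227])]
clamp [([448.0, 115.0], 0.61, [0.627, 0.0266])]
grip_mid []
c ((281.0, 187.5), (36.0, 53.0), 0.0) [0.4378 0.1191] [(np.float64(0.0585), np.float64(41.5)), (np.float64(0.0381), np.float64(-47.8)), (np.float64(0.0585), np.float64(-136.8))]
c ((320.1926574707031, 298.1422119140625), (39.65400314331055, 67.71831512451172), 73.3007583618164) [ 0.3694 -0.0066] [(np.float64(0.0797), np.float64(-29.3)), (np.float64(0.0535), np.float64(-119.3)), (np.float64(0.0829), np.float64(151.4))]
c ((444.2591247558594, 90.96946716308594), (247.8484344482422, 78.92422485351562), 61.56607437133789) [0.6218 0.0534] [(np.float64(0.0713), np.float64(-20.5)), (np.float64(0.257), np.float64(-100.8)), (np.float64(0.084), np.float64(163.2))]
```

View pics/w1.png

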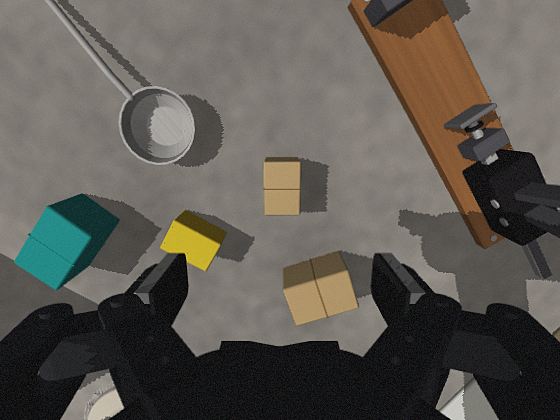

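The small bamboo block is at (282,187), square to the jaws. The larger bamboo block is at (320,290), clear of the fingers. Descend and grasp.

Emit:
send_rows:
  commands:
    - [85,-2,3,0,0,0,0]
    - [85,-2,3,50,0,0,0]
    - [85,-2,3,100,0,0,0]
    - [85,-2,3,150,0,0,0]
    - [85,-2,3,190,0,0,0]
    - [85,-2,3,223,0,0,0]
    - [85,-2,3,223,0,0,0]
    - [85,-2,3,223,0,0,0]
    - [30,-2,3,223,0,0,0]
    - [30,-2,3,223,0,0,0]
    - [30,-2,3,223,0,0,0]
    - [30,-2,3,223,0,0,0]
    - [30,-2,3,223,0,0,0]
    - [30,-2,3,223,0,0,0]
    - [30,-2,3,223,0,0,0]
  grip_force: 30

```text
time_s: 4.45
tcp_pos: [0.4397, 0.1183, 0.0288]
eef_rot: [0.933, 0.36, 0.001, -0.0]
wrist_force: [-1.5, -0.1, 8.3]
grip_width: 0.0398
grip_force: 31.4
```

Emit:
send_rows:
  commands:
    - [30,0,0,-50,0,0,0]
    - [30,0,0,-100,0,0,0]
    - [30,0,0,-150,0,0,0]
    - [30,0,0,-200,0,0,-4]
    - [30,30,26,-222,0,0,-10]
    - [30,60,52,-222,0,0,-17]
    - [30,95,81,-222,0,0,-24]
    - [30,130,111,-222,0,0,-30]
    - [30,158,135,-222,0,0,-35]
    - [30,158,135,-222,0,0,-35]
    - [30,158,135,-222,0,0,-35]
    - [30,158,135,-222,0,0,-35]

```text
time_s: 5.65
tcp_pos: [0.6456, 0.1238, 0.2493]
eef_rot: [0.782, 0.624, -0.0, -0.0]
wrist_force: [-0.6, -0.3, -0.2]
grip_width: 0.0395
grip_force: 31.2
```

```bash
python3 - <<'E'
from h import *
np.set_printoptions(precision=4,suppress=True)
st=manip.get_state(); w=manip.grab_frame("wrist"); save(w,"w2.png"); C=cam("wrist",st); print(st["tcp_pos"],st["time_s"],st["wrist_force"],st["grip_width"])
for n,z in (("bed_mid",.02),("clamp",0),("grip_mid",.155),("crosshead",.0425),("pad",.0425)):
  print(n,[(np.round(d["xy"]).tolist(),round(d["confidence"],2),np.round(atz(C,d["xy"],z),4).tolist()[:2]) for d in manip.spot_point("wrist",n)[:2]])
E
```

```text
[0.6456 0.1238 0.2493] 5.65 [-0.6049 -0.3196 -0.19  ] 0.039473185685835105
bed_mid [([281.0, 182.0], 0.8, [0.6476, 0.1234])]
clamp []
grip_mid []
crosshead []
pad []
```

View pics/w2.png

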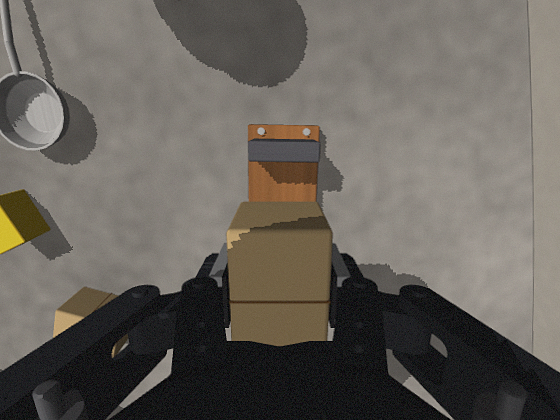

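The block is held, centred at column 279. The plank's far end shows corners at about (248,125) and (320,125), with the stop's top at rows 141–162. Now fit the clamp pose from these edges.

```bash
python3 - <<'E'
from h import *
from scipy.optimize import least_squares
np.set_printoptions(precision=4,suppress=True)
w=cv2.imread("pics/w2.png"); st=manip.get_state(); C=cam("wrist",st)
hsv=cv2.cvtColor(w,cv2.COLOR_BGR2HSV)
m=cv2.inRange(hsv,(5,110,50),(20,255,255))
for r in (127,128,130,132,136,165,170,175,180,185,190,195):
  c=np.flatnonzero(m[r,230:340])+230; print(r,c.min() if len(c) else None,c.max() if len(c) else None)
print("rows", [int(np.flatnonzero(m[100:150,c]).min()+100) for c in (255,270,284,298,312)])
g=cv2.cvtColor(w,cv2.COLOR_BGR2GRAY); print("col284",g[120:170,284].tolist())
for uv in ((248,125),(320,125),(248.5,195),(318.5,195)): print(uv,atz(C,uv,.02))
for uv in ((248,161.5),(320,161.5)): print("stop bottom?",atz(C,uv,.02),"top?",atz(C,uv,.07))
E
```

```text
127 248 318
128 248 318
130 248 319
132 248 318
136 248 318
165 249 317
170 249 316
175 249 316
180 249 316
185 249 316
190 249 316
195 249 315
rows [125, 125, 125, 125, 125]
col284 [128, 136, 133, 136, 136, 106, 118, 116, 114, 118, 114, 118, 116, 118, 118, 112, 118, 121, 118, 39, 49, 61, 91, 87, 80, 83, 89, 83, 82, 89, 85, 85, 84, 83, 77, 84, 87, 80, 85, 83, 84, 59, 68, 71, 76, 73, 74, 73, 72, 70]
(248, 125) [0.627  0.1941 0.02  ]
(320, 125) [0.7047 0.1765 0.02  ]
(248.5, 195) [0.608  0.1169 0.02  ]
(318.5, 195) [0.688  0.0987 0.02  ]
stop bottom? [0.6171 0.1549 0.02  ] top? [0.6232 0.1597 0.07  ]
stop bottom? [0.6971 0.1368 0.02  ] top? [0.6919 0.1441 0.07  ]
```

```bash
python3 - <<'E'
from h import *
np.set_printoptions(precision=4,suppress=True)
st=manip.get_state(); C=cam("wrist",st); R0=R.from_quat(st["eef_rot"]); p=st["tcp_pos"]
y=R0.as_matrix()[:,1]; print("close line",np.degrees(np.arctan2(y[1],y[0])))
g=cv2.cvtColor(cv2.imread("pics/w2.png"),cv2.COLOR_BGR2GRAY); print("edges r196-240",g[196:242,282].tolist(),"glue",g[294:308,282].tolist())
for uv,h in (((280,233),.0162),((280,301.5),.0162),((280,202),-.0288),((229,260),.0162),((330.5,260),.0162)):
  print(uv,R0.inv().apply(atz(C,uv,p[2]+h)-p)*1000)
print(move([.6511,.1223,.09],167.1))
E
```

```text
close line -12.761133907913369
edges r196-240 [111, 107, 115, 112, 110, 104, 92, 93, 93, 90, 98, 94, 95, 94, 96, 95, 98, 98, 98, 95, 95, 100, 95, 98, 97, 94, 51, 50, 57, 63, 58, 60, 57, 68, 82, 87, 91, 96, 99, 101, 99, 98, 97, 104, 97, 102] glue [99, 100, 100, 94, 100, 103, 87, 58, 43, 76, 100, 100, 99, 97]
(280, 233) [ 27.0662   0.287  -16.1825]
(280, 301.5) [ -1.5675   0.3004 -16.2008]
(280, 202) [27.3631  0.4411 28.8178]
(229, 260) [ 16.2357 -18.9994 -16.2027]
(330.5, 260) [ 16.1977  19.4056 -16.1763]
(array([ -0.7,   5.1, 160.1]), array([ 0. , -0. ,  0.1]))
```

Emit:
send_rows:
  commands:
    - [30,-1,5,40,0,0,0]
    - [30,-1,5,80,0,0,0]
    - [30,-1,5,120,0,0,0]
    - [30,-1,5,150,0,0,0]
    - [30,-1,5,175,0,0,0]
    - [30,-1,5,190,0,0,0]
    - [30,-1,5,196,0,0,0]
    - [30,-1,5,196,0,0,0]
    - [30,-1,5,196,0,0,0]

```text
time_s: 6.85
tcp_pos: [0.6523, 0.1222, 0.0549]
eef_rot: [0.781, 0.624, 0.001, 0.001]
wrist_force: [-0.6, -0.8, -1.4]
grip_width: 0.0399
grip_force: 31.3
```

```bash
python3 - <<'E'
from h import *
np.set_printoptions(precision=4,suppress=True)
st=manip.get_state(); w=manip.grab_frame("wrist"); save(w,"w3.png"); C=cam("wrist",st); R0=R.from_quat(st["eef_rot"]);p=st["tcp_pos"]
print(st["tcp_pos"],st["time_s"],st["wrist_force"],st["grip_width"])
g=cv2.cvtColor(w,cv2.COLOR_RGB2GRAY); print(g[100:260,282].tolist())
E
```

```text
[0.6523 0.1222 0.0549] 6.85 [-0.6236 -0.7502 -1.4141] 0.039853960362310724
[139, 143, 140, 143, 138, 140, 139, 140, 140, 141, 143, 143, 143, 143, 140, 144, 140, 147, 139, 139, 136, 138, 138, 139, 139, 139, 147, 76, 103, 119, 117, 120, 122, 119, 120, 124, 123, 123, 119, 123, 116, 120, 120, 121, 119, 118, 120, 120, 121, 121, 121, 116, 120, 120, 118, 121, 119, 120, 87, 48, 56, 53, 56, 59, 55, 59, 56, 57, 55, 58, 58, 52, 60, 70, 87, 85, 88, 91, 90, 87, 94, 89, 88, 87, 88, 85, 91, 91, 90, 87, 88, 84, 86, 89, 86, 91, 89, 90, 88, 87, 89, 84, 93, 88, 89, 88, 88, 85, 93, 86, 49, 57, 56, 58, 54, 53, 52, 61, 56, 56, 56, 62, 59, 57, 48, 50, 61, 63, 64, 76, 82, 96, 95, 103, 105, 108, 107, 109, 110, 99, 103, 107, 109, 111, 100, 110, 110, 107, 106, 107, 107, 107, 104, 108, 108, 108, 104, 106, 107, 102]
```

View pics/w3.png

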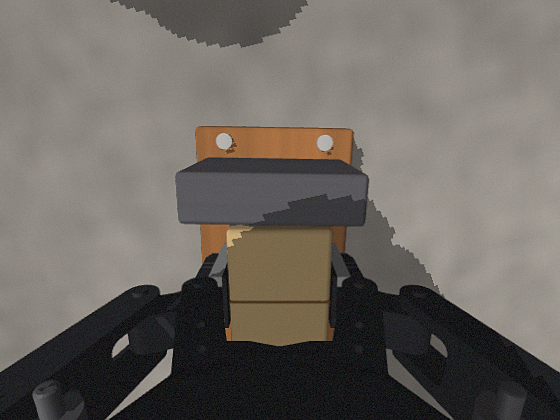

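The block is 2–3 mm short of the stop, in line with the plank: stop edge at row 224, block's top front edge at about row 228. Lower gently onto the plank.

Emit:
send_rows:
  commands:
    - [30,0,0,3,0,0,0]
    - [30,0,0,4,0,0,0]
    - [30,0,0,4,0,0,0]
    - [30,0,0,4,0,0,0]

```text
time_s: 7.3
tcp_pos: [0.6513, 0.1218, 0.0495]
eef_rot: [0.781, 0.624, 0.0, 0.0]
wrist_force: [0.6, -0.4, -0.6]
grip_width: 0.0396
grip_force: 31.3
```

Emit:
send_rows:
  commands:
    - [30,0,0,1,0,0,0]
    - [30,0,0,1,0,0,0]
    - [30,0,0,1,0,0,0]

```text
time_s: 7.6
tcp_pos: [0.6515, 0.1219, 0.0489]
eef_rot: [0.781, 0.624, 0.0, 0.0]
wrist_force: [-1.2, -0.9, 3.5]
grip_width: 0.0398
grip_force: 31.6
```

Emit:
send_rows:
  commands:
    - [60,0,0,0,0,0,0]
    - [75,0,0,0,0,0,0]
    - [85,0,0,0,0,0,0]
    - [85,0,0,0,0,0,0]
    - [85,0,0,-20,0,0,0]
    - [85,0,0,-60,0,0,0]
    - [85,0,0,-110,0,0,0]
    - [85,0,0,-160,0,0,0]
    - [85,0,0,-201,0,0,0]
    - [85,0,0,-201,0,0,0]
    - [85,0,0,-201,0,0,0]

```text
time_s: 8.7
tcp_pos: [0.6514, 0.1221, 0.2506]
eef_rot: [0.781, 0.624, 0.001, 0.0]
wrist_force: [0.6, -0.6, 0.4]
grip_width: 0.0846
grip_force: 0.0
```

```bash
python3 - <<'E'
from h import *
np.set_printoptions(precision=4,suppress=True)
st=manip.get_state(); w=manip.grab_frame("wrist"); C=cam("wrist",st); R0=R.from_quat(st["eef_rot"]);p=st["tcp_pos"]
print(st["tcp_pos"],st["time_s"],st["wrist_force"],st["grip_width"],st["qpos"])
save(cv2.resize(w[100:330,150:420],None,fx=2.5,fy=2.5,interpolation=cv2.INTER_CUBIC),"w4.png"); save(w,"w4f.png")
for n,z in (("grip_mid",.155),("pad",.0425),("crosshead",.0425),("block",.02)):
  print(n,[(np.round(d["xy"]).tolist(),round(d["confidence"],2),np.round(atz(C,d["xy"],z),4).tolist()[:2]) for d in manip.spot_point("wrist",n)[:2]])
E
```

```text
[0.6514 0.1221 0.2506] 8.7 [ 0.5895 -0.6015  0.3649] 0.08460630141619552 [ 0.4285  0.4481  0.1087 -0.0006 -1.2287  2.49  ]
grip_mid []
pad [([276.0, 265.0], 0.79, [0.6273, 0.0308])]
crosshead [([273.0, 288.0], 0.78, [0.6174, 0.0029])]
block [([104.0, 306.0], 0.98, [0.3909, 0.0122]), ([23.0, 214.0], 0.86, [0.3392, 0.1543])]
```

View pics/w4.png

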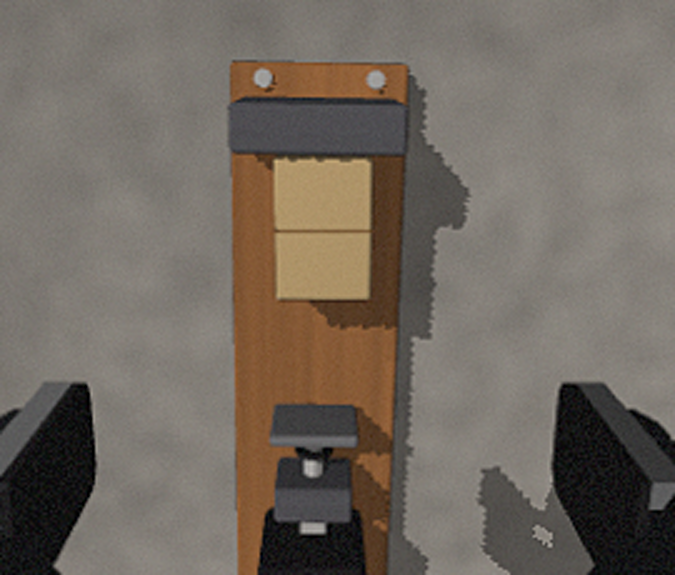

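The block lies square on the plank about 2 mm short of the stop: in the full frame its top spans columns 260–298 and rows 164–219. The pad face is near (276,265). Next, turn 90° and move above the levers.

Emit:
send_rows:
  commands:
    - [85,-200,-1,0,0,0,90]
    - [85,-200,-1,0,0,0,90]
    - [85,-200,-1,0,0,0,90]
    - [85,-200,-1,0,0,0,90]
    - [85,-200,-1,0,0,0,90]
    - [85,-200,-1,0,0,0,90]
    - [85,-200,-1,0,0,0,90]
    - [85,-200,-1,0,0,0,90]
    - [85,-200,-1,0,0,0,90]
    - [85,-200,-1,0,0,0,90]
    - [85,-200,-1,0,0,0,90]
    - [85,-200,-1,0,0,0,90]
    - [85,-200,-1,0,0,0,90]
    - [85,-200,-1,0,0,0,90]

```text
time_s: 10.35
tcp_pos: [0.606, -0.073, 0.2489]
eef_rot: [0.994, -0.111, -0.0, 0.0]
wrist_force: [-0.3, 0.1, -0.1]
grip_width: 0.0851
grip_force: 0.0
```

```bash
python3 - <<'E'
from h import *
np.set_printoptions(precision=4,suppress=True)
st=manip.get_state(); w=manip.grab_frame("wrist"); C=cam("wrist",st); R0=R.from_quat(st["eef_rot"]);p=st["tcp_pos"]
print(st["tcp_pos"],st["time_s"],st["wrist_force"],st["qpos"])
save(w,"w5.png")
for n,z in (("grip_mid",.155),("lever_a",.065),("lever_b",.065),("pad",.0425),("crosshead",.0425),("clamp",0),("bed_mid",.02)):
  print(n,[(np.round(d["xy"]).tolist(),round(d["confidence"],2),np.round(atz(C,d["xy"],z),4).tolist()[:2]) for d in manip.spot_point("wrist",n)[:2]])
print("boxes",[ (n,[(np.round(d["xy"]).tolist(),round(d["confidence"],2)) for d in manip.boxes_of("wrist",n)[:3]]) for n in ("lever_a","grip_mid")])
print(proj(C,[.6067,-.073,.155]))
E
```

```text
[ 0.606  -0.073   0.2489] 10.35 [-0.3412  0.1391 -0.1407] [ 0.145   0.3612 -0.0317 -0.     -1.1787  1.2037]
grip_mid [([281.0, 220.0], 0.59, [0.602, -0.0731])]
lever_a [([292.0, 194.0], 0.76, [0.5991, -0.084]), ([268.0, 193.0], 0.7, [0.6053, -0.0609])]
lever_b [([292.0, 194.0], 0.76, [0.5991, -0.084]), ([268.0, 193.0], 0.7, [0.6053, -0.0609])]
pad [([181.0, 189.0], 0.94, [0.6257, 0.0325])]
crosshead [([212.0, 188.0], 0.76, [0.6196, -0.0013])]
clamp [([197.0, 178.0], 0.67, [0.6283, 0.0254])]
bed_mid []
boxes [('lever_a', [([253.0, 212.0], 0.89), ([310.0, 211.0], 0.77)]), ('grip_mid', [([219.0, 184.0], 0.71)])]
[[279.6719 214.6011]]
```

View pics/w5.png

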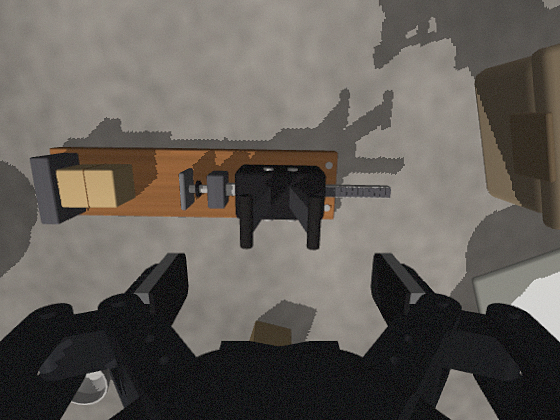

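The bars are at columns 246 and 314, with their middle near (280,220). That puts grip_mid at about (0.604,-0.073), which agrees with the plank fit. Descend around them and do the first squeeze.

Emit:
send_rows:
  commands:
    - [85,-2,0,40,0,0,0]
    - [85,-2,0,80,0,0,0]
    - [85,-2,0,99,0,0,0]
    - [85,-2,0,99,0,0,0]
    - [85,-2,0,99,0,0,0]
    - [70,-2,0,99,0,0,0]
    - [62,-2,0,99,0,0,0]
    - [40,-2,0,99,0,0,0]
    - [21,-2,0,99,0,0,0]
    - [21,-2,0,99,0,0,0]
    - [21,-2,0,99,0,0,0]
    - [21,-2,0,99,0,0,0]
    - [21,-2,0,99,0,0,0]
  grip_force: 20

```text
time_s: 12.15
tcp_pos: [0.6052, -0.0732, 0.1526]
eef_rot: [0.994, -0.111, 0.002, 0.0]
wrist_force: [-0.7, -2.7, 5.2]
grip_width: 0.0209
grip_force: 3.7
```

```bash
python3 - <<'E'
from h import *
np.set_printoptions(precision=4,suppress=True)
st=manip.get_state(); w=manip.grab_frame("wrist"); C=cam("wrist",st)
print(st["tcp_pos"],st["time_s"],st["wrist_force"],st["grip_width"],st["grip_force"])
save(w,"w6.png")
c=np.array([.6281,.0250]); u=np.array([.2233,.9748])
for n,z in (("grip_mid",.155),("pad",.0425),("crosshead",.0425)):
  print(n,[(np.round(d["xy"],1).tolist(),round(d["confidence"],2),((atz(C,d["xy"],z)[:2]-c)@u*1000).round(1)) for d in manip.spot_point("wrist",n)[:2]])
E
```

```text
[ 0.6052 -0.0732  0.1526] 12.15 [-0.6856 -2.7155  5.2365] 0.020927251592655433 3.6842042601347202
grip_mid [([279.6, 288.2], 0.76, np.float64(-100.6))]
pad [([124.6, 209.3], 0.57, np.float64(21.8))]
crosshead [([157.8, 214.3], 0.85, np.float64(-4.4))]
```

View pics/w6.png

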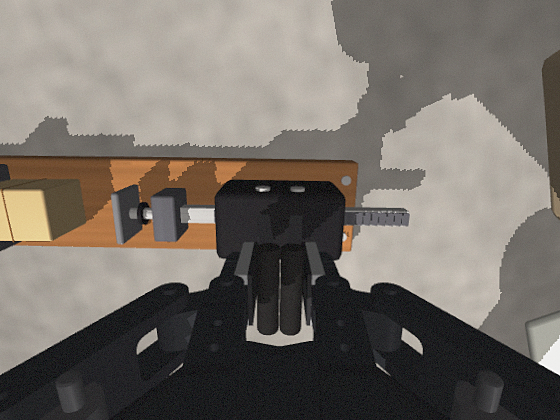

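The squeeze works: bars shut at (280,290) and the crosshead has moved to (168,215), rod about 22 mm. The block is still ahead. Pump again, checking each stroke.

Emit:
send_rows:
  commands:
    - [64,0,0,0,0,0,0]
    - [64,0,0,0,0,0,0]
    - [64,0,0,0,0,0,0]
    - [64,0,0,0,0,0,0]
    - [64,0,0,0,0,0,0]
    - [64,0,0,0,0,0,0]
    - [21,0,0,0,0,0,0]
    - [21,0,0,0,0,0,0]
    - [21,0,0,0,0,0,0]
    - [21,0,0,0,0,0,0]
    - [21,0,0,0,0,0,0]
    - [21,0,0,0,0,0,0]

```text
time_s: 13.55
tcp_pos: [0.6048, -0.0732, 0.1519]
eef_rot: [0.994, -0.111, 0.001, 0.0]
wrist_force: [-0.8, -2.6, 5.5]
grip_width: 0.021
grip_force: 3.7
```

```bash
cat >> h.py <<'E'
def look(name=None):
    st=manip.get_state(); w=manip.grab_frame("wrist"); C=cam("wrist",st)
    print(st["tcp_pos"].round(4),st["time_s"],st["wrist_force"].round(1),round(st["grip_width"],4),round(st["grip_force"],1))
    if name: save(w,name)
    c=np.array([.6281,.0250]); u=np.array([.2233,.9748])
    for n,z in (("pad",.0425),("crosshead",.0425)):
        print(n,[(np.round(d["xy"],1).tolist(),round(d["confidence"],2),((atz(C,d["xy"],z)[:2]-c)@u*1000).round(1)) for d in manip.spot_point("wrist",n)[:2]])
E
python3 -c "
from h import *
look('w7.png')"
```

```text
[ 0.6048 -0.0732  0.1519] 13.55 [-0.8 -2.6  5.5] 0.021 3.7
pad [([101.0, 213.0], 0.79, np.float64(40.7)), ([133.5, 211.8], 0.48, np.float64(14.4))]
crosshead [([133.2, 212.0], 0.93, np.float64(14.7))]
```

Emit:
send_rows:
  commands:
    - [64,0,0,0,0,0,0]
    - [64,0,0,0,0,0,0]
    - [64,0,0,0,0,0,0]
    - [64,0,0,0,0,0,0]
    - [64,0,0,0,0,0,0]
    - [64,0,0,0,0,0,0]
    - [21,0,0,0,0,0,0]
    - [21,0,0,0,0,0,0]
    - [21,0,0,0,0,0,0]
    - [21,0,0,0,0,0,0]
    - [21,0,0,0,0,0,0]
    - [21,0,0,0,0,0,0]

```text
time_s: 14.9
tcp_pos: [0.6048, -0.0732, 0.1519]
eef_rot: [0.994, -0.111, 0.001, 0.0]
wrist_force: [-1.5, -2.1, 5.4]
grip_width: 0.0212
grip_force: 3.7
```

```bash
python3 -c "
from h import *
look('w8.png')
st=manip.get_state();C=cam('wrist',st)
for x in (68,70,130): print(x,proj(C,[.6281+.2233*x/1000,.025+.9748*x/1000,.0425]))
"
```

```text
[ 0.6048 -0.0732  0.1519] 14.9 [-1.5 -2.1  5.4] 0.0212 3.7
pad [([79.9, 213.0], 0.8, np.float64(57.9))]
crosshead [([113.1, 214.5], 0.61, np.float64(31.1))]
68 [[ 66.84893862 208.80996106]]
70 [[ 64.4098446  208.80363022]]
130 [[ -7.24346788 208.61047625]]
```

View pics/w8.png

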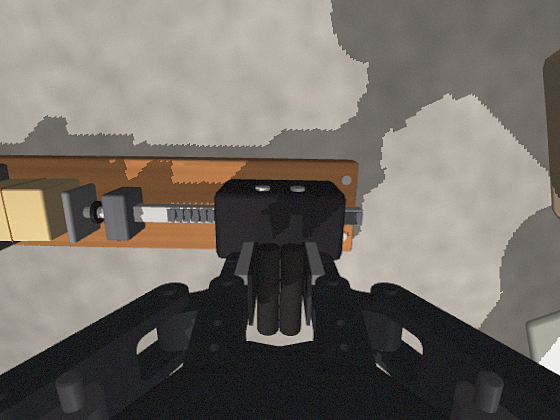

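Pad is now at columns 65–95 and the block's near face is at about column 67, rod about 58 mm. The next squeeze stops early so I can watch the contact.

Emit:
send_rows:
  commands:
    - [64,0,0,0,0,0,0]
    - [64,0,0,0,0,0,0]
    - [64,0,0,0,0,0,0]
    - [64,0,0,0,0,0,0]
    - [64,0,0,0,0,0,0]
    - [64,0,0,0,0,0,0]
    - [50,0,0,0,0,0,0]
    - [40,0,0,0,0,0,0]
    - [34,0,0,0,0,0,0]
    - [34,0,0,0,0,0,0]
    - [34,0,0,0,0,0,0]

```text
time_s: 16.15
tcp_pos: [0.6046, -0.0731, 0.1511]
eef_rot: [0.994, -0.111, 0.001, 0.0]
wrist_force: [-0.5, -3.6, 4.8]
grip_width: 0.0338
grip_force: 3.9
```

```bash
python3 -c "
from h import *
look('w9.png')"
```

```text
[ 0.6046 -0.0731  0.1511] 16.15 [-0.5 -3.6  4.8] 0.0338 3.9
pad [([63.8, 209.1], 0.85, np.float64(70.0))]
crosshead [([100.0, 211.4], 0.67, np.float64(40.9))]
```

Emit:
send_rows:
  commands:
    - [32,0,0,0,0,0,0]
    - [32,0,0,0,0,0,0]
    - [32,0,0,0,0,0,0]

```text
time_s: 16.6
tcp_pos: [0.6044, -0.0731, 0.1507]
eef_rot: [0.994, -0.111, 0.0, 0.0]
wrist_force: [-0.3, -5.4, 5.3]
grip_width: 0.0323
grip_force: 4.4
```

```bash
python3 -c "
from h import *
look('w10.png')"
```

```text
[ 0.6044 -0.0731  0.1507] 16.6 [-0.3 -5.4  5.3] 0.0323 4.4
pad [([64.2, 210.2], 0.87, np.float64(69.5))]
crosshead [([96.2, 211.3], 0.62, np.float64(43.7))]
```

Emit:
send_rows:
  commands:
    - [30,0,0,0,0,0,0]
    - [30,0,0,0,0,0,0]
    - [30,0,0,0,0,0,0]

```text
time_s: 17.05
tcp_pos: [0.6044, -0.073, 0.1507]
eef_rot: [0.994, -0.111, 0.0, 0.0]
wrist_force: [-0.4, -4.3, 6.1]
grip_width: 0.03
grip_force: 4.8
```

```bash
python3 -c "
from h import *
look('w11.png')
a=[cv2.imread('pics/w%d.png'%i)[165:255,0:180] for i in (8,9,10,11)]
cv2.imwrite('pics/m1.png',cv2.resize(np.vstack([np.hstack(a[:2]),np.hstack(a[2:])]),None,fx=2.2,fy=2.2,interpolation=cv2.INTER_CUBIC))"
```

```text
[ 0.6044 -0.073   0.1507] 17.05 [-0.4 -4.3  6.1] 0.03 4.8
pad [([65.3, 211.0], 0.68, np.float64(68.7)), ([296.9, 224.9], 0.34, np.float64(-114.4))]
crosshead [([93.5, 210.7], 0.63, np.float64(45.8))]
```

View pics/m1.png

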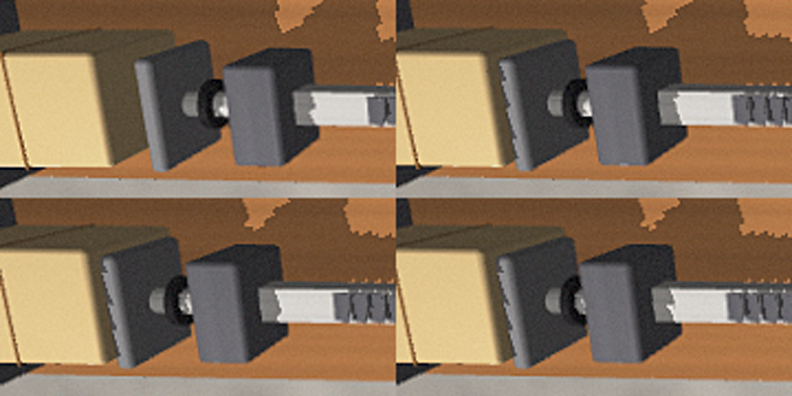

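The pad is now on the block and the block is on the stop. The plunger is about 2 mm in, since the pad-to-crosshead gap shrank from 88 to 81 crop pixels, and the glue line is steady. This is a good place to release, with the spring at about 3 N, before the final gentle stroke.

Emit:
send_rows:
  commands:
    - [64,0,0,0,0,0,0]
    - [64,0,0,0,0,0,0]
    - [64,0,0,0,0,0,0]
    - [64,0,0,0,0,0,0]
    - [64,0,0,0,0,0,0]
    - [64,0,0,0,0,0,0]
    - [54,0,0,0,0,0,0]
    - [46,0,0,0,0,0,0]
    - [44,0,0,0,0,0,0]
    - [44,0,0,0,0,0,0]
    - [44,0,0,0,0,0,0]

```text
time_s: 18.3
tcp_pos: [0.6046, -0.0732, 0.1522]
eef_rot: [0.994, -0.111, 0.001, 0.0]
wrist_force: [-2.4, -1.5, 6.5]
grip_width: 0.0443
grip_force: 6.6
```

```bash
python3 -c "
from h import *
look('w12.png')"
```

```text
[ 0.6046 -0.0732  0.1522] 18.3 [-2.4 -1.5  6.5] 0.0443 6.6
pad [([65.0, 210.9], 0.74, np.float64(70.0)), ([169.4, 194.5], 0.46, np.float64(-15.3))]
crosshead [([91.2, 213.8], 0.7, np.float64(49.0))]
```

Emit:
send_rows:
  commands:
    - [40,0,0,0,0,0,0]
    - [38,0,0,0,0,0,0]
    - [38,0,0,0,0,0,0]
    - [38,0,0,0,0,0,0]

```text
time_s: 18.85
tcp_pos: [0.6048, -0.0733, 0.1527]
eef_rot: [0.994, -0.111, 0.001, 0.0]
wrist_force: [-1.3, -1.3, 8.1]
grip_width: 0.0383
grip_force: 7.6
```

```bash
python3 -c "
from h import *
look('w13.png')"
```

```text
[ 0.6048 -0.0733  0.1527] 18.85 [-1.3 -1.3  8.1] 0.0383 7.6
pad [([67.0, 211.3], 0.95, np.float64(68.7))]
crosshead [([87.6, 213.9], 0.94, np.float64(52.2))]
```

```bash
python3 -c "
from h import *
a=[cv2.resize(cv2.imread('pics/w%d.png'%i)[170:255,30:130],None,fx=4,fy=4,interpolation=cv2.INTER_CUBIC) for i in (9,11,12,13)]
cv2.imwrite('pics/m2.png',cv2.resize(np.vstack([np.hstack(a[:2]),np.hstack(a[2:])]),(780,663)) [:, :][:600])
for i in (8,9,10,11,12,13):
  g=cv2.cvtColor(cv2.imread('pics/w%d.png'%i),cv2.COLOR_BGR2GRAY); print(i,g[208:211,55:112].mean(0).astype(int).tolist())"
```

```text
8 [76, 76, 80, 77, 77, 76, 76, 71, 86, 133, 144, 139, 143, 126, 107, 91, 70, 52, 52, 57, 57, 55, 55, 54, 58, 54, 53, 57, 80, 107, 110, 109, 109, 112, 99, 34, 30, 31, 28, 14, 15, 28, 87, 112, 106, 106, 125, 144, 107, 105, 107, 110, 110, 113, 111, 110, 112]
9 [93, 72, 57, 54, 55, 53, 57, 51, 54, 53, 57, 52, 53, 48, 96, 112, 109, 108, 110, 110, 74, 27, 34, 31, 28, 14, 21, 45, 97, 109, 104, 109, 117, 100, 104, 110, 108, 107, 110, 109, 110, 111, 107, 108, 104, 104, 107, 104, 106, 106, 106, 106, 107, 100, 83, 67, 54]
10 [72, 56, 56, 49, 53, 56, 52, 57, 52, 55, 53, 54, 51, 94, 112, 111, 109, 113, 112, 78, 26, 30, 29, 20, 21, 16, 68, 104, 110, 110, 157, 119, 103, 108, 105, 109, 109, 112, 110, 109, 110, 108, 105, 105, 104, 104, 107, 107, 107, 106, 108, 103, 89, 72, 58, 38, 44]
11 [73, 55, 56, 56, 54, 55, 54, 50, 54, 53, 55, 55, 50, 95, 111, 110, 109, 111, 110, 77, 25, 32, 38, 21, 14, 6, 70, 108, 109, 114, 102, 105, 105, 107, 110, 108, 111, 109, 109, 110, 106, 107, 105, 107, 106, 106, 106, 105, 108, 107, 103, 89, 69, 54, 43, 45, 42]
12 [98, 78, 59, 50, 55, 52, 52, 53, 55, 54, 54, 56, 51, 49, 93, 105, 109, 108, 109, 111, 86, 20, 32, 26, 43, 89, 108, 107, 109, 107, 108, 109, 109, 109, 104, 108, 103, 105, 104, 106, 104, 105, 102, 108, 106, 97, 80, 67, 52, 40, 40, 42, 44, 43, 40, 32, 103]
13 [107, 88, 68, 55, 52, 53, 51, 53, 56, 54, 54, 54, 50, 51, 54, 107, 112, 111, 110, 111, 101, 64, 96, 107, 106, 108, 107, 109, 108, 110, 107, 107, 107, 103, 106, 105, 104, 107, 105, 103, 107, 106, 91, 75, 63, 43, 42, 43, 40, 43, 45, 36, 48, 107, 129, 125, 122]
```

View pics/m2.png

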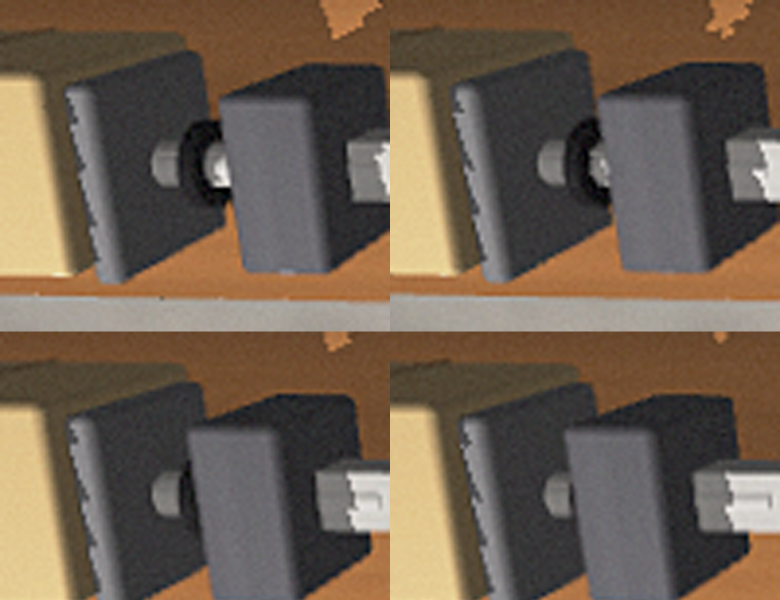

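Emit:
send_rows:
  commands:
    - [37,0,0,0,0,0,0]
    - [36,0,0,0,0,0,0]
    - [35,0,0,0,0,0,0]
    - [35,0,0,0,0,0,0]
    - [35,0,0,0,0,0,0]

```text
time_s: 19.5
tcp_pos: [0.6049, -0.0733, 0.1529]
eef_rot: [0.994, -0.111, 0.002, 0.0]
wrist_force: [-3.3, -3.1, 7.9]
grip_width: 0.0353
grip_force: 8.1
```

```bash
python3 -c "
from h import *
look('w14.png'); np.set_printoptions(precision=1,suppress=True)
C=cam('wrist'); c=np.array([.6281,.0250]); u=np.array([.2233,.9748]); v=np.array([-.9748,.2233])
# expected columns: stem start behind pad (x=68-6,z~.047) and crosshead front-face / rear-face corners, for plunger p
f=lambda x,y,z: np.r_[c+(u*x+v*y)/1000,z/1000]
for p in (0,6,9,11,13):
  r=68+p; print(p,proj(C,[f(62,0,45)]),*[proj(C,[f(r-28,y,58)])[0] for y in (18,-18)])
for i in (8,9,12,13,14):
  g=cv2.cvtColor(cv2.imread('pics/w%d.png'%i),cv2.COLOR_BGR2GRAY); print(i,g[208:211,62:130].mean(0).astype(int).tolist())"
```

```text
[ 0.6049 -0.0733  0.1529] 19.5 [-3.3 -3.1  7.9] 0.0353 8.1
pad [([66.4, 212.1], 0.71, np.float64(69.5))]
crosshead [([85.1, 208.1], 0.88, np.float64(53.6))]
0 [[ 73.  209.5]] [ 94.3 237. ] [ 86.9 190.6]
6 [[ 73.  209.5]] [ 86.6 236.9] [ 78.9 190.6]
9 [[ 73.  209.5]] [ 82.8 236.9] [ 74.9 190.6]
11 [[ 73.  209.5]] [ 80.2 236.9] [ 72.3 190.6]
13 [[ 73.  209.5]] [ 77.7 236.9] [ 69.6 190.6]
8 [71, 86, 133, 144, 139, 143, 126, 107, 91, 70, 52, 52, 57, 57, 55, 55, 54, 58, 54, 53, 57, 80, 107, 110, 109, 109, 112, 99, 34, 30, 31, 28, 14, 15, 28, 87, 112, 106, 106, 125, 144, 107, 105, 107, 110, 110, 113, 111, 110, 112, 111, 106, 107, 107, 107, 108, 106, 107, 105, 110, 111, 97, 82, 67, 51, 40, 43, 44]
9 [51, 54, 53, 57, 52, 53, 48, 96, 112, 109, 108, 110, 110, 74, 27, 34, 31, 28, 14, 21, 45, 97, 109, 104, 109, 117, 100, 104, 110, 108, 107, 110, 109, 110, 111, 107, 108, 104, 104, 107, 104, 106, 106, 106, 106, 107, 100, 83, 67, 54, 43, 41, 41, 42, 47, 41, 28, 119, 127, 122, 121, 123, 122, 122, 161, 166, 195, 212]
12 [53, 55, 54, 54, 56, 51, 49, 93, 105, 109, 108, 109, 111, 86, 20, 32, 26, 43, 89,
[... 179 characters left out ...]
 110, 209, 212, 209, 209, 208, 208, 206, 208, 208, 208]
13 [53, 56, 54, 54, 54, 50, 51, 54, 107, 112, 111, 110, 111, 101, 64, 96, 107, 106, 108, 107, 109, 108, 110, 107, 107, 107, 103, 106, 105, 104, 107, 105, 103, 107, 106, 91, 75, 63, 43, 42, 43, 40, 43, 45, 36, 48, 107, 129, 125, 122, 122, 125, 123, 119, 109, 201, 213, 210, 206, 209, 209, 209, 208, 211, 207, 209, 209, 210]
14 [52, 55, 53, 56, 53, 52, 55, 49, 95, 114, 109, 107, 109, 99, 104, 106, 105, 106, 107, 111, 109, 107, 106, 104, 104, 105, 106, 105, 106, 103, 105, 108, 109, 96, 80, 65, 45, 41, 41, 43, 43, 43, 40, 33, 93, 125, 124, 123, 123, 122, 121, 111, 196, 212, 208, 208, 206, 209, 207, 208, 208, 208, 208, 208, 208, 207, 209, 208]
```

By edge shift (13.7 px at 1.33 px/mm, about 10.4 mm) and by finger force (8.1 N, about 10.6 mm), the plunger is just short of 11 mm. A half-millimetre nudge will finish it; then hold and check.

Emit:
send_rows:
  commands:
    - [34,0,0,0,0,0,0]
    - [34,0,0,0,0,0,0]
    - [34,0,0,0,0,0,0]
    - [34,0,0,0,0,0,0]
    - [34,0,0,0,0,0,0]
    - [34,0,0,0,0,0,0]
    - [34,0,0,0,0,0,0]
    - [34,0,0,0,0,0,0]

```text
time_s: 20.45
tcp_pos: [0.6049, -0.0733, 0.1529]
eef_rot: [0.994, -0.111, 0.002, 0.0]
wrist_force: [-2.8, -1.7, 10.0]
grip_width: 0.0341
grip_force: 8.3
```

```bash
python3 -c "
from h import *
look('w15.png'); g=cv2.cvtColor(cv2.imread('pics/w15.png'),cv2.COLOR_BGR2GRAY); print(g[208:211,62:110].mean(0).astype(int).tolist())
s=manip.grab_frame('scene'); save(cv2.resize(s[230:330,220:400],None,fx=4,fy=4,interpolation=cv2.INTER_CUBIC),'s2.png')"
```

```text
[ 0.6049 -0.0733  0.1529] 20.45 [-2.8 -1.7 10. ] 0.0341 8.3
pad [([64.5, 211.3], 0.57, np.float64(71.0))]
crosshead [([84.6, 212.4], 0.81, np.float64(54.6))]
[51, 54, 56, 51, 54, 56, 52, 50, 96, 111, 110, 106, 95, 102, 105, 103, 105, 107, 109, 111, 108, 105, 107, 104, 103, 106, 106, 106, 104, 103, 108, 107, 103, 86, 72, 52, 39, 43, 41, 44, 44, 41, 40, 52, 108, 128, 119, 122]
```

View pics/s2.png

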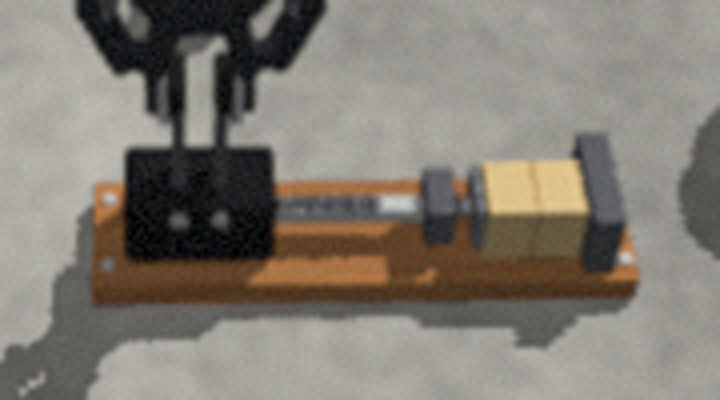

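The pad presses the block against the stop, with the crosshead right up at the ring. The edge shift gives 11 mm, the force is 8.3 N and the grip is steady. Hand in.

```bash
python3 -c "
from station import manip
print(manip.hand_in())"
```

```text
the job is handed in; nothing more can be done
None
```

The job is handed in: the block is flat on the plank, pressed against the end stop by the pad, with the plunger at about 11 mm (estimated from edge shifts in the picture and from finger force), and the gripper is still squeezing the levers at that pressure.

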